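Fit the cover of a slide-bonding jig over its hidden pins and hold it pressed

ROBOT

A 6-joint arm with a two-finger parallel gripper is mounted at the origin on a cart in front of the work surface, level with it; the furniture and walls round the work are solid. World frame = base frame: x ahead of the robot, y to its left, z up, the work surface at z = 0. Lengths are in m, angles in rad, forces in N, time in s.
With the tool pointing down it reaches from about 0.35 to 0.875 m from the base axis. Payload 4.2 kg.
Tool frame: the origin (TCP) lies midway between the tips of the shut fingers; the grasp point (between the pads) lies 19 mm behind it (hold_point_z is the distance from the TCP to the grasp point, in m); z points along the fingers, y is the line along which they close (so a half turn about z gives the same grasp; the last joint's range is limited). The gripper opens to 85 mm and grips with 20 to 120 N. Pads are 22 mm wide; open, the fingers measure 114 mm over their backs; the gripper's body (76 mm by 85 mm) begins 54 mm behind the grasp point. The pads swing forward as they close: fully open they stand 13 mm farther back than shut.
Start: joints at [1.507, 0.385, 0.008, 0, -1.194, -0.259], TCP at [0.198, 0.593, 0.194] pointing down, gripper open.
Joint ranges: [-3.14, 3.14], [-1.21, 2.06], [-1.07, 1.41], [-3.16, 2.05], [-2.99, -0.16], [-3.1, 3.1]. Speed limits (rad/s): [2.79, 2.79, 3.14, 3.14, 3.14, 3.14].

INTERFACE

Orientations are given as a unit quaternion [x, y, z, w].
In Python, from plant import * gives the robot as it stands.
- The arm moves only by the shell command python3 -m pendant 'ROWS' [OPENING] [FORCE]. ROWS is JSON, a list of rows, each a list of 6 numbers: the shift along the tool's x, y, z in units of 40 cm (1.0 is 40 cm), then the turn, a rotation vector about the tool's x, y, z in units of 30 degrees (1.0 is 30 degrees). In form: [[tx, ty, tz, rx, ry, rz], ...]. A call has exactly 5 rows; each row is the pose to reach, as a shift and turn from the pose commanded when the call began, along the tool's axes at that moment; what a row does not reach only later rows make up. A row lasts 1/12 s, in which the tool goes at most 41.7 mm and 7.16 degrees, less where a joint would pass 70% of its speed; a pose out of reach is approached as far as the arm can. A call with a number of a shift or a turn outside -1 to 1 is refused whole. A call with a gripper value outside its range is refused whole. OPENING is the opening, from 0 (shut) to 1 (fully open), set as the call begins (- or left out, the last holds). The fingers move at their own pace and stop on an object; FORCE is the grip in N (left out, the last holds). Time passes only in rows, so rows that repeat a pose let the fingers close, or fill a call up. It gives the time, the measured TCP pose, the force, the opening and the grip force at its end, in the units of the state.
- get_state(): the state, without advancing time (a new reading comes with each control period).
- snapshot(name): name is "side" or "top"; returns (picture, depth): 420x560x3 uint8, red, green, blue; 420x560 float32, m along the optical axis (not along the pixel's ray), 0 where there is no reading.
- camera_model(name): a dict with "fx", "fy", "cx", "cy" (pixels), "world_from_camera" (4x4, takes a point from camera to world coordinates). Camera axes: x right, y up, looking along -z (the intrinsics and any distortion apply to the point x, -y, -z); pixel columns grow to the right and rows downward; lengths in m; the calibration is good to about 2 mm. A picture is of the moment at which its call begins. camera_model takes no time and is no camera call.
- job_done(): hands the job in; it is judged then, once.
Trained networks look in the newest picture that a camera, given by its name, has taken for a name from the list of things; names that differ only in an ending like _2 or _b are one class to them, and where a whole thing is asked for, a point or a joint stands for the part that bears it (a point fixed in the world has none). Each returns a list of dicts, best first, with "conf" (0 to 1); they miss things now and then, are a little off and sometimes report something else, mostly with a low value. They report only what shows in the picture. A call takes as long as a camera call.
- masks_of(camera, query): "region" (420x560 bool, what is visible of it).
- landmark_of(camera, query): "position" ([x, y, z] in m, in world coordinates, good to about 4 mm: a listed point, or the origin of a listed thing).
The state is a dict: "t": time; "q": joint angles; "qd": joint speeds; "joint_efforts": joint torques, N m; "position": TCP position; "orientation": TCP orientation; "wrist_force": force on the tool from outside, world axes, zero at the start; "wrist_torque": the same for the moment, N m; "width": finger opening in m; "grip_force": force on a finger pad.
Only numpy, scipy, OpenCV 4.12 (cv2) and the standard library are available. Lean on these libraries where they do the work, as an engineer would, in place of code of your own. Each camera call takes 0.05 s, during which the arm holds its last target. There are 200 camera calls.

TASK

A self-adhesive channel slide lies on its glass on the sprung bed of the bonding jig, waiting to be pressed. Lift the jig's cover by its black grip up and off the two-pronged hook of the stand, slide it about over the jig's locating pins, which it hides, until it drops on to them, then press it straight down, firmly but without ramming it, until its plate meets the jig's base all round. The bond needs steady pressure, so finish while still gripping the cover and holding it fully down; leave the small things lying about where they are.

Things in the scene. Friction and masses are not known exactly. Their poses are not given: they have to be found in the camera images.
- cover: jig cover, about 0.35 kg: aluminium plate 70 (x) x 144 (y) x 21 thick, origin at the centre of its underside, z up. On top a steel neck 12 across, 34 long, then a black grip block. Two blind holes 16 deep underneath, unseen from above. It starts hanging level on the stand's hook by the underside of its grip block, between the prongs, axes within 4 degrees of the stand's
- cover_grip (a point): centre of the cover's black grip block, 24 (x) x 46 (y) x 30 high in the cover's axes; 70 above the plate's underside
- cover_bore (a point): centre of the mouth of the cover's round bore, 12.4 across, in the plane of the plate's underside at the cover's y = +52
- cover_slot (a point): centre of the mouth of the cover's other hole, 20 (x) x 24 (y), in the plane of the plate's underside at the cover's y = -52
- stand: hanger stand, fixed to the bench left or right of the jig: dark base plate 135 x 110 x 12, post 16 across at x = +72. From the post's top two steel prongs 8 thick reach to -x at y = -13 and +13; their tops are at z = 150, the tips at x = -24 to -35 turn up to z = 160, the highest point. Origin at bench height under the hanging place
- hook_seat (a point): on the stand between the prongs, level with their tops; the grip block's underside hangs here, give or take 6. To come off, the cover rises more than 10 and less than 26 (18 is best: further up its plate strikes the prongs from below) and is drawn out 60 or more towards the stand's -x
- jig: bonding jig, fixed to the bench: aluminium base 90 (x) x 150 (y), top face at z = 24, origin at the centre of its underside. Two steel pins stand 14 above the top face. Its yaw differs from the stand's by less than 35 degrees: the cover needs no half turn and fits only one way round. With the cover fully down its origin is 24 above the jig's, axes alike
- jig_pin (a point): centre of the tip of the jig's locating pin, at the jig's y = +52, 38 above the bench: 10 across, the top 4 coned to 4 across; it fits the cover's round bore
- jig_stop (a point): centre of the tip of the jig's thicker stop pin, at the jig's y = -52, 38 above the bench: 14 across, the top 4 coned to 8 across; it goes in the cover's 20 x 24 hole
- bed (a joint): how far the jig's sprung bed (35 x 81, white slide on top) is pushed down, m: 0 at rest, the slide's top then 5 mm above the base's top face; 0.005 when the cover meets the base. The spring starts at 8 N and gains 1 N per mm: 13 N at the bottom, of which the cover's weight gives 3 to 4 N
- timer: bench timer, white slab 48 x 62 x 19; loose bystander, origin at the centre of its underside, to be left alone
- cover_glasses: small white box of cover glasses, 34 x 62 x 18; loose bystander, origin at the centre of its underside, to be left alone
- lens_tissue: pale lens-tissue booklet, 52 x 78 x 9; loose bystander, origin at the centre of its underside, to be left alone
- petri: closed petri dish, 60 across, 14 high; loose bystander, origin at the centre of its underside, to be left alone
- tweezers: steel tweezers, 21 x 118 x 8, long axis y; loose bystander, origin at the centre of its underside, to be left alone
- objective_case: screw-lid objective case, 42 across, 79 high; loose bystander, origin at the centre of its underside, to be left alone
- immersion_oil: small brown oil bottle, 27 across, 61 high; loose bystander, origin at the centre of its underside, to be left alone

How it is judged:
On the way, in this order (a step that is already met when the one before it is completed fails the run):
1. the cover is lifted off the hook and carried clear of the stand (horizontal distance between cover_grip and hook_seat above 0.045 m and height (world z) of cover above 0.06 m and contact force between cover and stand below 0.05 N and contact force between the fingers and cover above 2 N), for 0.1 s.
2. the cover has dropped over both pins (underside within 8 mm of the base, bore on the locating pin) (horizontal distance between cover_bore and jig_pin below 0.003 m and horizontal distance between cover_slot and jig_stop below 0.007 m and z of each of cover_bore, cover_slot in the frame of jig below 0.032 m), for 0.1 s.
At the end, for the whole second after the job is handed in: the cover sits over both pins (bore within 3 mm of the locating pin's axis, opening within 7 mm of the stop pin's), both ends of its underside within 1.5 mm of the base's top face, the bed pushed down more than 3.7 mm of 5, and the fingers still hold the cover (contact force over 2 N) (horizontal distance between cover_bore and jig_pin below 0.003 m and horizontal distance between cover_slot and jig_stop below 0.007 m and z of each of cover_bore, cover_slot in the frame of jig below 0.0255 m and value of joint bed above 0.0037 m and contact force between the fingers and cover above 2 N); the arm keeps its last pose, push and grip.
It fails at once if the cover is rammed on to the jig (over 70 N) (contact force between cover and jig above 70 N).
It fails at once if a small thing lying about is moved by more than 25 mm (distance of any of timer, cover_glasses, lens_tissue, petri, tweezers, objective_case, immersion_oil from where it was at the start of the episode above 0.025 m).
It also fails if it takes over 48 s, if anything falls off the work surface, if the arm or the gripper's body presses on something with over 40 N, if the wrist force passes 120 N, or if a joint passes its speed limit or range.

## Working session

There is one attempt and no reset: what is moved stays moved. The work goes in short steps, Python scripts to look and compute and a shell command to move; the robot and the scene stay as the last step left them, time stands still between calls to the robot, and variables do not carry over. Pictures are saved under pics/ and viewed, at most 10 in all, crops included, and the job is handed in when it is done.

```bash
ls; mkdir -p pics
python3 - <<'E'
from plant import *
import cv2,numpy as np
s=get_state();print(s)
ims=[]
for c in("top","side"):
    p,d=snapshot(c);np.savez(f'pics/{c}0.npz',p=p,d=d);cv2.imwrite(f'pics/{c}0.png',p[:,:,::-1])
    m=camera_model(c);print(c,m['fx'],m['cx'],m['cy'],np.round(m['world_from_camera'],3).tolist(),[k for k in m])
    for q in("cover_grip","cover","hook_seat","stand","jig","jig_pin","jig_stop"):
        print(q,[(np.round(r['position'],3).tolist(),round(r['conf'],2)) for r in landmark_of(c,q)[:2]])
E
```

```text
pics
{'t': 0.0, 'q': array([ 1.50659667e+00,  3.85546922e-01,  6.62194003e-03, -4.95300969e-04,
       -1.19400535e+00, -2.58578124e-01]), 'qd': array([ 9.23206062e-06, -8.37289411e-04,  2.22607522e-03,  3.69338472e-04,
        2.50768417e-04,  1.02065959e-04]), 'joint_efforts': array([ 1.38133109e-04, -3.92290914e+01,  1.88402975e+01,  4.18638647e+00,
       -4.59129267e-03, -5.21995418e-06]), 'position': array([0.19803934, 0.59208822, 0.19272652]), 'orientation': array([ 9.86989782e-01, -1.60779286e-01, -1.25556445e-04,  1.08430096e-03]), 'wrist_force': array([-1.24611227, -0.45118493,  0.33432295]), 'wrist_torque': array([-0.02550482,  0.01976645,  0.01043477]), 'grip_force': 0.0, 'width': 0.08542657008213439}
top 436.57271760586985 280.56010425151567 215.2703156843584 [[-0.012, 0.995, -0.094, 0.346], [-1.0, -0.013, -0.012, -0.123], [-0.013, 0.094, 0.995, 1.053], [0.0, 0.0, 0.0, 1.0]] ['fx', 'fy', 'cx', 'cy', 'world_from_camera']
cover_grip [([0.51, 0.055, 0.165], 0.77), ([0.514, 0.106, 0.098], 0.7)]
cover [([0.503, 0.053, 0.095], 0.97), ([0.511, -0.415, 0.002], 0.53)]
hook_seat [
[... 169 characters left out ...]
ig_pin [([0.481, -0.22, 0.035], 0.67)]
jig_stop [([0.47, -0.328, 0.034], 0.76)]
side 523.5935098360395 287.9855187262763 208.29515226383873 [[1.0, -0.016, 0.003, 0.456], [0.009, 0.385, -0.923, -1.401], [0.014, 0.923, 0.385, 0.673], [0.0, 0.0, 0.0, 1.0]] ['fx', 'fy', 'cx', 'cy', 'world_from_camera']
cover_grip [([0.511, 0.058, 0.165], 0.76)]
cover [([0.504, 0.055, 0.094], 0.96), ([0.518, 0.108, 0.094], 0.51)]
hook_seat [([0.516, 0.056, 0.146], 0.85)]
stand [([0.508, 0.056, -0.0], 0.86)]
jig [([0.472, -0.275, 0.002], 0.77), ([0.508, 0.055, -0.003], 0.49)]
jig_pin [([0.477, -0.225, 0.039], 0.6), ([0.51, 0.058, 0.167], 0.6)]
jig_stop [([0.47, -0.332, 0.041], 0.67), ([0.374, -0.075, -0.0], 0.19)]
```

View pics/top0.png

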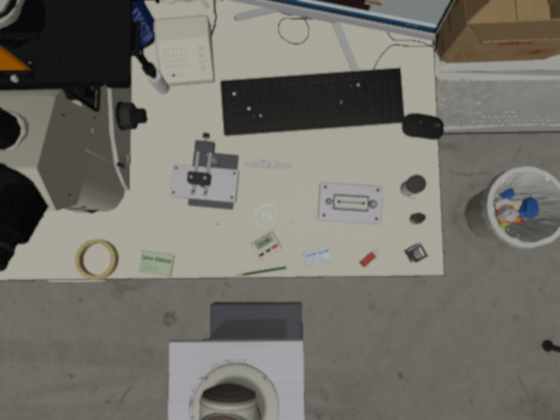

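View pics/side0.png

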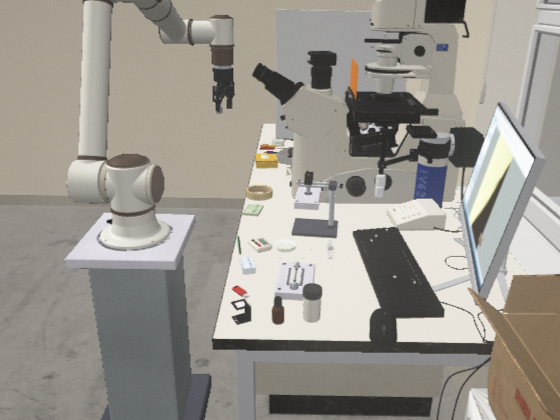

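The top view shows the cover on the stand (grip at pixel 200,178, post at 206,136, so stand +x is about world +x). The jig is at (350,203) and the objective case at (413,187). The petri dish and timer lie between them at (266,215) and (266,245). The side view confirms this, with the microscope to the left of the stand. Next I'll get precise axes from depth, plus obstacle heights along the path.

```bash
cat > h.py <<'E'
from plant import *
import cv2,numpy as np
from scipy.spatial.transform import Rotation as R
def cloud(c,d):
    m=camera_model(c);v,u=np.mgrid[:420,:560]
    P=np.stack([(u-m['cx'])/m['fx']*d,-(v-m['cy'])/m['fy']*d,-d],-1)
    T=np.array(m['world_from_camera']);return P@T[:3,:3].T+T[:3,3]
def rect(P):
    (c,s,a)=cv2.minAreaRect((P[:,:2]*1000).astype(np.float32)); 
    b=cv2.boxPoints((c,s,a)); e=b[1]-b[0] if np.linalg.norm(b[1]-b[0])>np.linalg.norm(b[2]-b[1]) else b[2]-b[1]
    if e[1]<0:e=-e
    return np.round(c,1),np.round(s,1),'yaw',round(float(np.degrees(np.arctan2(-e[0],e[1]))),2),'zmed',round(float(np.median(P[:,2])),4),len(P)
def sel(W,d,x0,x1,y0,y1,z0,z1):
    return W[(d>0)&(W[...,0]>x0)&(W[...,0]<x1)&(W[...,1]>y0)&(W[...,1]<y1)&(W[...,2]>z0)&(W[...,2]<z1)]
E
python3 - <<'E'
from h import *
D={}
for c in("top","side"):
    z=np.load(f'pics/{c}0.npz');d=z['d'];W=cloud(c,d);D[c]=(W,d)
    print(c,'grip',rect(sel(W,d,.46,.56,.0,.11,.172,.19)))
    print('plate',rect(sel(W,d,.42,.545,-.05,.15,.108,.123)))
    print('standbase',rect(sel(W,d,.38,.68,-.05,.2,.008,.017)))
    print('jig',rect(sel(W,d,.38,.56,-.38,-.18,.018,.033)))
    print('post',np.round(np.median(sel(W,d,.56,.62,.0,.11,.14,.175),0),3))
W,d=D['top']
# height map x rows, y cols
for x in np.arange(.2,.7,.05):
    print(round(x,2),[int(1000*max([*sel(W,d,x,x+.05,y,y+.05,-.1,1.2)[:,2],0])) for y in np.arange(.5,-.5,-.05)])
W,d=D['side'];print()
for x in np.arange(.2,.7,.05):
    print(round(x,2),[int(1000*max([*sel(W,d,x,x+.05,y,y+.05,-.1,1.2)[:,2],0])) for y in np.arange(.5,-.5,-.05)])
q=R.from_quat(get_state()['orientation']).as_matrix();print(q.round(3))
for n in("cover","jig"):
  for c in("top",):
    M=masks_of(c,n);print(n,[(r['conf'],rect(D[c][0][r['region']&(D[c][1]>0)])) for r in M[:1]])
E
```

```text
top grip (array([509.2,  55.6]), array([46.5, 24.6]), 'yaw', -5.14, 'zmed', 0.1795, 267)
plate (array([509.1,  55.5]), array([144.6,  70.6]), 'yaw', -5.51, 'zmed', 0.1161, 1638)
standbase (array([530.4,  32.1]), array([298.1, 161.7]), 'yaw', -89.76, 'zmed', 0.0121, 1069)
jig (array([ 472. , -276.1]), array([150.9,  90.4]), 'yaw', -4.59, 'zmed', 0.0248, 2330)
post [0.58  0.046 0.154]
side grip (array([508.5,  51.8]), array([50.5, 22.6]), 'yaw', -8.38, 'zmed', 0.1775, 58)
plate (array([507.1,  45.3]), array([138.6,  69.6]), 'yaw', -5.44, 'zmed', 0.1146, 403)
standbase (array([558.4,  33.8]), array([235.9, 164.2]), 'yaw', -89.19, 'zmed', 0.0109, 696)
jig (array([ 471.9, -276.1]), array([158.5,  89.4]), 'yaw', -4.8, 'zmed', 0.0234, 1039)
post [0.581 0.037 0.149]
0.2 [0, 0, 0, 0, 0, 0, 0, 0, 0, 0, 0, 0, 0, 0, 0, 0, 0, 0, 0, 0]
0.25 [4, 3, 3, 4, 28, 4, 2, 3, 3, 2, 6, 3, 4, 3, 3, 2, 4, 3, 4, 3]
0.3 [5, 5, 4, 28, 31, 447, 14, 15, 9, 5, 5, 10, 21, 10, 22, 22, 13, 14, 4, 44]
0.35 [5, 7, 5, 29, 29, 445, 15, 13, 10, 5, 6, 19, 23, 20, 22, 23, 5, 13, 7, 45]
0.4 [0, 5, 5, 6, 415, 427, 5, 4, 5, 6, 5
[... 833 characters left out ...]
5 [34, 34, 1, 394, 399, 397, 287, 3, 116, 180, 179, 117, 15, 15, 21, 37, 30, 38, 26, 79]
0.5 [0, 0, 0, 492, 493, 494, 0, 2, 116, 179, 180, 117, 2, 2, 19, 26, 26, 25, 78, 80]
0.55 [0, 0, 0, 493, 493, 493, 90, 1, 9, 154, 155, 13, 4, 7, 3, 3, 3, 3, 2, 2]
0.6 [0, 343, 357, 349, 360, 350, 344, 343, 343, 150, 152, 14, 12, 2, 2, 2, 2, 3, 2, 35]
0.65 [0, 460, 460, 589, 601, 452, 344, 344, 345, 3, 22, 24, 23, 21, 21, 22, 22, 20, 22, 36]
[[ 0.948 -0.317 -0.   ]
 [-0.317 -0.948  0.   ]
 [-0.    -0.    -1.   ]]
cover [(0.59, (array([509.2,  55.3]), array([144.2,  70.7]), 'yaw', -5.78, 'zmed', 0.1165, 1953))]
jig [(0.92, (array([ 472., -276.]), array([150.8,  90.1]), 'yaw', -4.46, 'zmed', 0.0248, 2414))]
```

Run:
```python
from h import *
z=np.load('pics/top0.npz');d=z['d'];W=cloud('top',d)
M=masks_of('top','stand')
for r in M[:2]:
    g=r['region']&(d>0);P=W[g];print(r['conf'],len(P))
    B=P[(P[:,2]<.02)];print('base',rect(B))
    T=P[(P[:,2]>.135)&(P[:,2]<.166)];print('prongs',rect(T))
    for lo in np.arange(.47,.6,.01):
        Q=T[(T[:,0]>lo)&(T[:,0]<lo+.01)]; print(round(lo,2),np.round(np.sort(Q[:,1]),3).tolist())
for c in('top','side'):
    z=np.load(f'pics/{c}0.npz');W2=cloud(c,z['d']);P=sel(W2,z['d'],.2,.6,.1,.45,.06,.7)
    print(c,[(round(y,2),np.round(Q.min(0),3).tolist()) for y in np.arange(.1,.45,.05) if len(Q:=P[(P[:,1]>y)&(P[:,1]<y+.05)])])
```

```text
0.89 1428
base (array([551.8,  52.2]), array([113.2, 171.5]), 'yaw', 83.9, 'zmed', 0.0121, 827)
prongs (array([542.2,  51.8]), array([ 42.8, 136.2]), 'yaw', 84.72, 'zmed', 0.1525, 528)
0.47 [0.042, 0.043, 0.044, 0.044, 0.044, 0.046, 0.046, 0.046, 0.046, 0.048, 0.048, 0.048, 0.069, 0.07, 0.071, 0.071, 0.072, 0.073, 0.073, 0.073, 0.075]
0.48 [0.041, 0.042, 0.042, 0.042, 0.043, 0.043, 0.044, 0.044, 0.045, 0.046, 0.046, 0.046, 0.047, 0.048, 0.048, 0.048, 0.067, 0.067, 0.068, 0.068, 0.069, 0.069, 0.069, 0.07, 0.07, 0.071, 0.071, 0.071, 0.072, 0.072, 0.073, 0.074, 0.075]
0.49 [0.039, 0.041, 0.042, 0.042, 0.042, 0.043, 0.044, 0.044, 0.044, 0.045, 0.046, 0.046, 0.048, 0.048, 0.067, 0.067, 0.068, 0.068, 0.069, 0.069, 0.07, 0.07, 0.071, 0.071, 0.071, 0.072, 0.073, 0.073, 0.073, 0.074]
0.5 []
0.51 []
0.52 [0.037, 0.038, 0.038, 0.039, 0.04, 0.04, 0.042, 0.042, 0.044, 0.044, 0.064, 0.064, 0.067]
0.53 [0.036, 0.036, 0.037, 0.037, 0.038, 0.038, 0.039, 0.039, 0.039, 0.04, 0.04, 0.041, 0.041, 0.041, 0.042, 0.042, 0.044, 0.062, 0.062, 0.063, 0.064, 0.064, 0.065, 0.065, 0.065, 0.065, 0.067, 0.067, 0.06
[... 2243 characters left out ...]
06, 0.062, 0.062, 0.062, 0.063, 0.063, 0.063, 0.064, 0.064, 0.065, 0.065, 0.066, 0.066, 0.067, 0.067, 0.069, 0.069]
0.59 [0.037, 0.039, 0.041, 0.041, 0.043, 0.043, 0.044, 0.044, 0.045, 0.045, 0.046, 0.047, 0.047, 0.047, 0.049, 0.049, 0.05, 0.051, 0.053, 0.056, 0.058, 0.059, 0.06, 0.061, 0.062, 0.063, 0.064, 0.065, 0.067]
top [(np.float64(0.1), [0.479, 0.1, 0.096]), (np.float64(0.25), [0.331, 0.252, 0.06]), (np.float64(0.3), [0.42, 0.3, 0.06]), (np.float64(0.35), [0.455, 0.351, 0.064])]
side [(np.float64(0.1), [0.481, 0.1, 0.095]), (np.float64(0.2), [0.456, 0.246, 0.061]), (np.float64(0.25), [0.331, 0.25, 0.06]), (np.float64(0.3), [0.333, 0.3, 0.06]), (np.float64(0.35), [0.335, 0.35, 0.069])]
```

```bash
python3 -m pendant '[[0.036,0.093,0,0,0,0],[0.073,0.186,0,0,0,0],[0.109,0.28,0,0,0,0],[0.146,0.373,0,0,0,0],[0.182,0.466,0,0,0,0]]' 1 60 && python3 -m pendant '[[0.036,0.077,0,0,0,0],[0.073,0.154,0,0,0,0],[0.109,0.232,0,0,0,0],[0.192,0.286,0,0,0,0],[0.275,0.341,0,0,0,0]]'
```

```text
t: 1.37
position: [0.2081, 0.3909, 0.1937]
orientation: [0.987, -0.161, 0.0, 0.0]
wrist_force: [0.2, -0.3, 1.0]
width: 0.0854
grip_force: 0.0
t: 1.78
position: [0.2691, 0.2272, 0.1945]
orientation: [0.987, -0.159, 0.0, -0.001]
wrist_force: [1.5, 1.4, 0.4]
width: 0.0851
grip_force: 0.0
```

```bash
cat > go.py <<'E'
import sys
from h import *
# args: target x y z(TCP) yaw_deg -> units from measured pose
x,y,z,yw=map(float,sys.argv[1:5]);s=get_state();q=R.from_quat(s['orientation'])
A=q.as_matrix();t=A.T@(np.array([x,y,z])-s['position'])/.4
yaw=np.radians(yw);G=np.array([[np.cos(yaw),np.sin(yaw),0],[np.sin(yaw),-np.cos(yaw),0],[0,0,-1]])
r=np.degrees(R.from_matrix(A.T@G).as_rotvec())/30
print('t',s['t'].__round__(2),'pos',s['position'].round(4),'shift',t.round(4),'turn',r.round(3),'Fw',s['wrist_force'].round(1),'Tw',s['wrist_torque'].round(2),'w',round(s['width'],4),'g',round(s['grip_force'],1))
E
python3 go.py .40 .066 .23 -5.6
```

```text
t 1.78 pos [0.2691 0.2272 0.1945] shift [ 0.4373  0.2798 -0.0893] turn [-0.005 -0.001 -0.423] Fw [1.5 1.4 0.4] Tw [ 0.09 -0.09 -0.01] w 0.0851 g 0.0
```

```bash
python3 -m pendant '[[0.08,0.056,-0.02,0,0,-0.1],[0.165,0.112,-0.04,0,0,-0.2],[0.25,0.168,-0.06,0,0,-0.3],[0.34,0.224,-0.08,0,0,-0.423],[0.437,0.28,-0.089,0,0,-0.423]]' && python3 -m pendant '[[0,0,0,0,0,0],[0,0,0,0,0,0],[0,0,0,0,0,0],[0,0,0,0,0,0],[0,0,0,0,0,0]]' >/dev/null; python3 go.py .5092 .0556 .215 -5.5
```

```text
t: 2.2
position: [0.3974, 0.069, 0.2307]
orientation: [0.999, -0.049, 0.002, -0.001]
wrist_force: [0.8, 2.0, -0.7]
width: 0.0856
grip_force: 0.0
t 2.62 pos [0.3954 0.0719 0.229 ] shift [0.2872 0.0126 0.035 ] turn [-0.    -0.    -0.004] Fw [-0.3  0.4 -0.2] Tw [0.   0.02 0.  ] w 0.0851 g 0.0
```

```bash
python3 -m pendant '[[0.08,0.003,0.005,0,0,0],[0.16,0.006,0.01,0,0,0],[0.24,0.01,0.02,0,0,0],[0.287,0.0126,0.035,0,0,0],[0.287,0.0126,0.035,0,0,0]]' >/dev/null; python3 go.py .5092 .0556 .147 -5.5;  python3 -m pendant '[[0,0,0,0,0,0],[0,0,0,0,0,0],[0,0,0,0,0,0],[0,0,0,0,0,0],[0,0,0,0,0,0]]' >/dev/null; python3 go.py .5092 .0556 .147 -5.5
```

```text
t 3.03 pos [0.5116 0.0555 0.2129] shift [-5.500e-03  1.000e-04  1.648e-01] turn [ 0.003  0.004 -0.007] Fw [ 0.1 -0.3 -1.1] Tw [-0.    0.01  0.02] w 0.0852 g 0.0
t 3.45 pos [0.5093 0.0546 0.2157] shift [-0.0006 -0.0025  0.1717] turn [-0.001 -0.002 -0.008] Fw [-0.2 -0.4 -0.4] Tw [ 0.02 -0.05  0.04] w 0.0856 g 0.0
```

```bash
python3 -m pendant '[[0,-0.002,0.05,0,0,0],[0,-0.002,0.1,0,0,0],[0,-0.002,0.14,0,0,0],[0,-0.002,0.17,0,0,0],[0,-0.002,0.184,0,0,0]]' ; python3 -m pendant '[[0,0,0,0,0,0],[0,0,0,0,0,0],[0,0,0,0,0,0],[0,0,0,0,0,0],[0,0,0,0,0,0]]' 0 100;python3 -m pendant '[[0,0,0,0,0,0],[0,0,0,0,0,0],[0,0,0,0,0,0],[0,0,0,0,0,0],[0,0,0,0,0,0]]'; python3 go.py .5092 .0556 .160 -5.5
```

```text
t: 3.87
position: [0.5085, 0.0547, 0.14]
orientation: [0.999, -0.051, -0.001, 0.0]
wrist_force: [-1.3, 0.3, -1.0]
width: 0.0856
grip_force: 0.0
t: 4.28
position: [0.5104, 0.055, 0.1423]
orientation: [0.999, -0.051, 0.001, -0.0]
wrist_force: [-0.7, -2.3, 6.3]
width: 0.0257
grip_force: 4.3
t: 4.7
position: [0.5107, 0.0549, 0.1425]
orientation: [0.999, -0.05, 0.001, -0.0]
wrist_force: [-0.1, -1.1, 5.4]
width: 0.0003
grip_force: 2.9
t 4.7 pos [0.5107 0.0549 0.1425] shift [-0.0039 -0.0014 -0.0437] turn [-0.001 -0.004 -0.009] Fw [-0.1 -1.1  5.4] Tw [-0.32  0.1  -0.03] w 0.0003 g 2.9
```

Run:
```python
from h import *
for c in("top","side"):
    p,d=snapshot(c);np.savez(f'pics/{c}1.npz',p=p,d=d)
    a=p[60:260,120:330] if c=="top" else p[120:260,220:400]
    cv2.imwrite(f'pics/{c}1.png',cv2.resize(a[:,:,::-1],None,fx=3,fy=3))
    W=cloud(c,d);print(rect(sel(W,d,.42,.6,-.05,.16,.1,.125)))
```

```text
(array([523.9,  53.9]), array([144.5, 100.2]), 'yaw', -5.91, 'zmed', 0.1158, 1242)
(array([528.8,  44.3]), array([140.8, 115. ]), 'yaw', -7.52, 'zmed', 0.1142, 513)
```

View pics/side1.png

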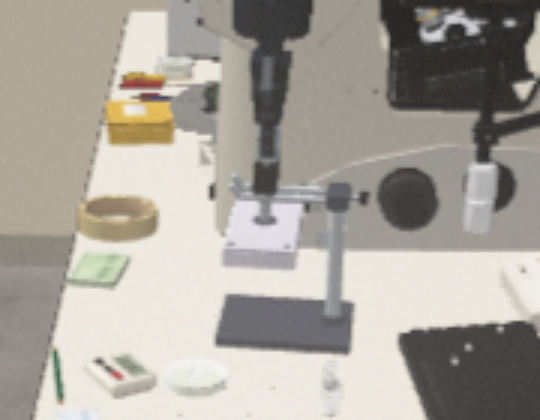

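View pics/top1.png

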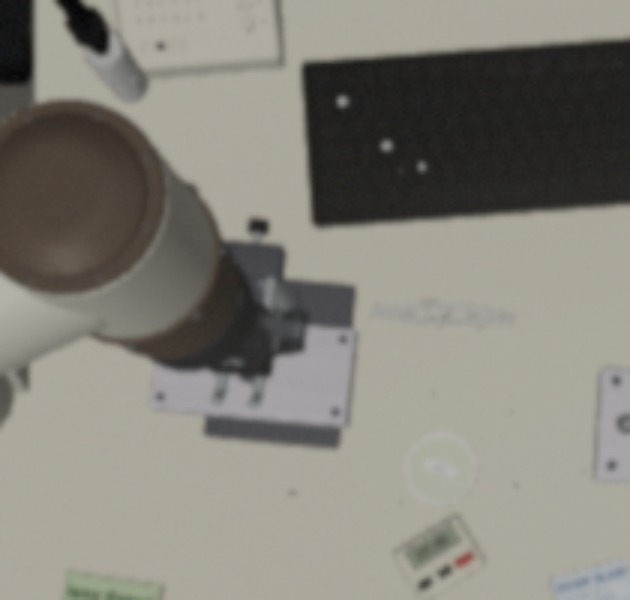

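The side view shows the cover still hanging at (265,225), with the fingers at or on the black block at (265,178). The reported width of 0 doesn't fit a held block, so I'll check with depth.

Run:
```python
from h import *
for k in '01':
    z=np.load(f'pics/side{k}.npz');d=z['d'];W=cloud('side',d)
    for zz in np.arange(.12,.30,.01):
        P=sel(W,d,.46,.56,-.08,.14,zz,zz+.01)
        P=P[np.abs(P[:,0]-.51)<.03]
        if len(P):print(k,round(zz,2),len(P),'x',P[:,0].min().round(3),P[:,0].max().round(3),'y',np.percentile(P[:,1],[5,50,95]).round(3))
print([(r['conf'],r['position'].__class__ and np.round(r['position'],3)) for c in('top','side') for q in('cover_grip','cover') for r in landmark_of(c,q)[:1]])
s=get_state();print(s['width'],s['grip_force'],s['wrist_force'])
```

```text
0 0.12 13 x 0.504 0.513 y [0.043 0.049 0.053]
0 0.13 12 x 0.504 0.513 y [0.046 0.051 0.056]
0 0.14 87 x 0.483 0.539 y [0.035 0.042 0.071]
0 0.15 31 x 0.483 0.521 y [0.031 0.035 0.069]
0 0.16 25 x 0.497 0.521 y [0.028 0.032 0.06 ]
0 0.17 59 x 0.496 0.521 y [0.028 0.044 0.073]
0 0.18 3 x 0.5 0.514 y [0.034 0.034 0.057]
1 0.12 14 x 0.504 0.513 y [0.044 0.05  0.056]
1 0.13 12 x 0.504 0.524 y [0.044 0.049 0.052]
1 0.14 81 x 0.483 0.54 y [0.034 0.043 0.068]
1 0.15 32 x 0.483 0.539 y [0.029 0.034 0.068]
1 0.16 28 x 0.497 0.521 y [0.029 0.033 0.063]
1 0.17 45 x 0.496 0.521 y [0.029 0.036 0.057]
1 0.18 21 x 0.499 0.52 y [0.04  0.044 0.051]
1 0.19 28 x 0.499 0.519 y [0.037 0.043 0.05 ]
1 0.2 26 x 0.499 0.519 y [0.035 0.045 0.053]
1 0.21 19 x 0.499 0.519 y [0.037 0.044 0.05 ]
1 0.22 20 x 0.495 0.522 y [0.021 0.026 0.046]
1 0.23 23 x 0.494 0.521 y [0.013 0.023 0.052]
1 0.24 34 x 0.492 0.527 y [0.004 0.009 0.045]
1 0.25 34 x 0.492 0.527 y [-0.003  0.003  0.056]
1 0.26 57 x 0.491 0.526 y [-0.009 -0.002  0.045]
1 0.27 54 x 0.488 0.529 y [-0.009  0.019  0.041]
1 0.28 64 x 0.488 0.529 y [0.01  0.03  0.069]
1 0.29 32 x 0.496 0.519 y [0.012 0.017 0.038]
[(0.8, array([0.509, 0.055, 0.166])), (0.7, array([0.508, 0.052, 0.096])), (0.9, array([0.509, 0.056, 0.166])), (0.94, array([0.506, 0.052, 0.096]))]
0.00010134170890674219 2.950090349986567 [ 0.12186407 -1.10173873  6.29191275]
```

Run:
```python
from h import *
z=np.load('pics/side0.npz');d=z['d'];W=cloud('side',d)
for zz in np.arange(.14,.36,.01):
    P=sel(W,d,.1,.3,.45,.75,zz,zz+.01)
    if len(P):print(round(zz,2),len(P),'x',P[:,0].min().round(3),P[:,0].max().round(3),'y',np.percentile(P[:,1],[5,50,95]).round(3))
s=get_state();print(s['q'].round(4),s['position'],s['joint_efforts'].round(1))
```

```text
0.24 22 x 0.174 0.221 y [0.537 0.588 0.634]
0.25 31 x 0.171 0.221 y [0.53  0.548 0.639]
0.26 33 x 0.171 0.222 y [0.532 0.626 0.638]
0.27 33 x 0.172 0.222 y [0.539 0.546 0.639]
0.28 27 x 0.172 0.226 y [0.529 0.624 0.641]
0.29 52 x 0.164 0.232 y [0.519 0.547 0.65 ]
0.3 51 x 0.164 0.23 y [0.52  0.558 0.648]
0.31 61 x 0.164 0.229 y [0.522 0.565 0.65 ]
0.32 55 x 0.165 0.23 y [0.523 0.562 0.647]
0.33 64 x 0.164 0.229 y [0.523 0.559 0.641]
0.34 61 x 0.166 0.23 y [0.524 0.565 0.643]
0.35 28 x 0.165 0.233 y [0.553 0.563 0.59 ]
[ 4.2410e-01  2.4090e-01 -3.4040e-01  1.0000e-03 -9.8740e-01  1.0453e+00] [0.51070976 0.05492366 0.14250634] [  0.5 -27.   15.2   2.8   0.2  -0. ]
```

The depth shows the shut fingertips resting on top of the block, at z≈0.18. At the start the open tips were at 0.24 rather than the expected 0.206. So the real tool is about 37 mm shorter than the reported TCP. I'll raise, open and descend 37 mm deeper.

```bash
python3 -m pendant '[[0,0,-0.04,0,0,0],[0,0,-0.08,0,0,0],[0,0,-0.1,0,0,0],[0,0,-0.1,0,0,0],[0,0,-0.1,0,0,0]]' >/dev/null;python3 -m pendant '[[0,0,0,0,0,0],[0,0,0,0,0,0],[0,0,0,0,0,0],[0,0,0,0,0,0],[0,0,0,0,0,0]]' 1; python3 -m pendant '[[0,0,0,0,0,0],[0,0,0,0,0,0],[0,0,0,0,0,0],[0,0,0,0,0,0],[0,0,0,0,0,0]]';python3 go.py .5092 .0555 .105 -5.6
```

```text
t: 5.83
position: [0.5097, 0.0549, 0.181]
orientation: [0.999, -0.051, -0.0, 0.0]
wrist_force: [0.9, -0.7, -1.0]
width: 0.0605
grip_force: 0.0
t: 6.25
position: [0.5099, 0.0549, 0.1814]
orientation: [0.999, -0.051, 0.0, -0.0]
wrist_force: [-0.3, -0.7, 0.4]
width: 0.0847
grip_force: 0.0
t 6.25 pos [0.5099 0.0549 0.1814] shift [-0.0018 -0.0013  0.1911] turn [-0.    -0.    -0.007] Fw [-0.3 -0.7  0.4] Tw [ 0.03  0.01 -0.03] w 0.0847 g 0.0
```

```bash
python3 -m pendant '[[-0.002,-0.001,0.06,0,0,0],[-0.002,-0.001,0.11,0,0,0],[-0.002,-0.001,0.15,0,0,0],[-0.002,-0.001,0.18,0,0,0],[-0.002,-0.001,0.19,0,0,0]]' ; python3 -m pendant '[[0,0,0,0,0,0],[0,0,0,0,0,0],[0,0,0,0,0,0],[0,0,0,0,0,0],[0,0,0,0,0,0]]' 0 100;python3 -m pendant '[[0,0,0,0,0,0],[0,0,0,0,0,0],[0,0,0,0,0,0],[0,0,0,0,0,0],[0,0,0,0,0,0]]'; python3 go.py .5092 .0556 .123 -5.5
```

```text
t: 6.67
position: [0.5077, 0.055, 0.1034]
orientation: [0.999, -0.051, -0.002, 0.001]
wrist_force: [0.0, 0.1, 0.2]
width: 0.0854
grip_force: 0.0
t: 7.08
position: [0.5102, 0.0557, 0.1068]
orientation: [0.999, -0.05, 0.001, -0.0]
wrist_force: [-0.3, -0.3, 3.8]
width: 0.045
grip_force: 101.8
t: 7.5
position: [0.5102, 0.0557, 0.1067]
orientation: [0.999, -0.05, 0.001, -0.0]
wrist_force: [-0.7, 0.9, 5.3]
width: 0.0447
grip_force: 102.1
t 7.5 pos [0.5102 0.0557 0.1067] shift [-0.0023  0.0005 -0.0407] turn [-0.002 -0.005 -0.009] Fw [-0.7  0.9  5.3] Tw [ 0.12  0.18 -0.04] w 0.0447 g 102.1
```

```bash
python3 -m pendant '[[0,0,-0.012,0,0,0],[0,0,-0.024,0,0,0],[0,0,-0.036,0,0,0],[0,0,-0.047,0,0,0],[0,0,-0.047,0,0,0]]'; python3 -m pendant '[[0,0,0,0,0,0],[0,0,0,0,0,0],[0,0,0,0,0,0],[0,0,0,0,0,0],[0,0,0,0,0,0]]'
python3 - <<'E'
from h import *
for c in('top','side'):
    p,d=snapshot(c);W=cloud(c,d)
    P=sel(W,d,.45,.50,-.05,.16,.115,.145);print(c,'plate top z',np.median(P[:,2]),len(P))
    P=sel(W,d,.5,.53,.02,.1,.17,.205);print(c,'grip',rect(P))
    print([(q,np.round(r['position'],3),round(r['conf'],2)) for q in('cover_grip','cover') for r in landmark_of(c,q)[:1]])
E
```

```text
t: 7.92
position: [0.5095, 0.0555, 0.125]
orientation: [0.999, -0.051, 0.001, -0.0]
wrist_force: [0.5, -0.4, -3.3]
width: 0.0446
grip_force: 102.2
t: 8.33
position: [0.5089, 0.0553, 0.1239]
orientation: [0.999, -0.051, -0.0, 0.0]
wrist_force: [-0.2, -0.0, -2.8]
width: 0.0448
grip_force: 102.2
top plate top z 0.13310769301556774 832
top grip (array([0., 0.]), array([0., 0.]), 'yaw', -0.0, 'zmed', nan, 0)
[('cover_grip', array([0.507, 0.055, 0.183]), 0.78), ('cover', array([0.507, 0.052, 0.11 ]), 0.78)]
side plate top z 0.13125522664344647 196
side grip (array([511.4,  50.2]), array([59.6, 18.5]), 'yaw', -0.7, 'zmed', 0.1866, 50)
[('cover_grip', array([0.51 , 0.057, 0.182]), 0.81), ('cover', array([0.508, 0.057, 0.115]), 0.59)]
  return _methods._mean(a, axis=axis, dtype=dtype,
  ret = ret.dtype.type(ret / rcount)
```

```bash
python3 -m pendant '[[-0.04,0,0,0,0,0],[-0.085,0,0,0,0,0],[-0.13,0,0,0,0,0],[-0.17,0,0,0,0,0],[-0.21,0,0,0,0,0]]'; python3 -m pendant '[[0,0,0,0,0,0],[0,0,0,0,0,0],[0,0,0,0,0,0],[0,0,0,0,0,0],[0,0,0,0,0,0]]'; python3 go.py .472 -.276 .12 -4.6
```

```text
t: 9.05
position: [0.4247, 0.0639, 0.1242]
orientation: [0.999, -0.051, 0.0, -0.0]
wrist_force: [-0.8, -0.9, -2.9]
width: 0.0447
grip_force: 102.2
t: 9.47
position: [0.4261, 0.064, 0.1242]
orientation: [0.999, -0.051, 0.0, 0.0]
wrist_force: [-0.4, 0.1, -3.5]
width: 0.0451
grip_force: 102.4
t 9.47 pos [0.4261 0.064  0.1242] shift [0.2003 0.8339 0.0104] turn [ 0.    -0.    -0.041] Fw [-0.4  0.1 -3.5] Tw [ 0.    0.01 -0.02] w 0.0451 g 102.4
```

```bash
python3 -m pendant '[[0,0.09,0,0,0,0],[0,0.18,0,0,0,0],[0.02,0.27,0,0,0,0],[0.05,0.36,0,0,0,0],[0.08,0.45,0,0,0,0]]'; python3 -m pendant '[[0.03,0.09,0,0,0,0],[0.06,0.18,0,0,0,0],[0.09,0.27,0,0,0,0],[0.12,0.36,0.01,0,0,-0.04],[0.12,0.384,0.01,0,0,-0.04]]';  python3 -m pendant '[[0,0,0,0,0,0],[0,0,0,0,0,0],[0,0,0,0,0,0],[0,0,0,0,0,0],[0,0,0,0,0,0]]';python3 go.py .472 -.276 .07 -4.6
python3 - <<'E'
from h import *
for c in('top','side'):
    p,d=snapshot(c);np.savez(f'pics/{c}2.npz',p=p,d=d);W=cloud(c,d);cv2.imwrite(f'pics/{c}2.png',cv2.resize((p[130:290,260:460] if c=='top' else p[190:340,220:360])[:,:,::-1],None,fx=3,fy=3))
    P=sel(W,d,.38,.56,-.38,-.15,.117,.141);print(c,'plate',rect(P))
    print([(q,np.round(r['position'],3),round(r['conf'],2)) for q in('cover_grip','cover','jig') for r in landmark_of(c,q)[:1]])
E
```

```text
t: 9.88
position: [0.4395, -0.1202, 0.1243]
orientation: [0.999, -0.05, 0.0, 0.0]
wrist_force: [1.7, 1.1, -3.2]
width: 0.0451
grip_force: 103.4
t: 10.3
position: [0.473, -0.2811, 0.119]
orientation: [0.999, -0.042, 0.0, 0.001]
wrist_force: [0.5, 0.2, -3.0]
width: 0.0448
grip_force: 103.9
t: 10.72
position: [0.4715, -0.275, 0.1205]
orientation: [0.999, -0.039, 0.0, -0.0]
wrist_force: [-0.4, 0.0, -3.1]
width: 0.0448
grip_force: 103.9
t 10.72 pos [ 0.4715 -0.275   0.1205] shift [0.0013 0.0023 0.1263] turn [-0.    -0.001  0.003] Fw [-0.4  0.  -3.1] Tw [ 0.02  0.02 -0.03] w 0.0448 g 103.9
top plate (array([ 470.4, -274.9]), array([143.8,  70.2]), 'yaw', -4.64, 'zmed', 0.1299, 1086)
[('cover_grip', array([ 0.47 , -0.278,  0.18 ]), 0.78), ('cover', array([ 0.468, -0.28 ,  0.108]), 0.86), ('jig', array([ 0.472, -0.277, -0.001]), 0.79)]
side plate (array([ 469.9, -276.8]), array([150.4,  70.1]), 'yaw', -4.5, 'zmed', 0.1284, 841)
[('cover_grip', array([ 0.474, -0.271,  0.18 ]), 0.92), ('cover', array([ 0.468, -0.276,  0.11 ]), 0.72), ('jig', array([ 0.473, -0.276, -0.   ]), 0.63)]
```

View pics/side2.png

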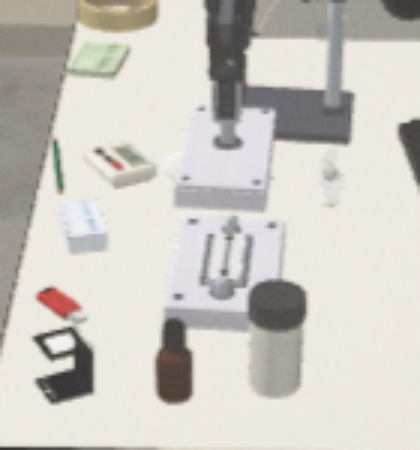

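The side view shows the cover held level above the jig. Both pins are visible in front at (232,225) and (222,287), and the objective case is clear at (275,340). Next is a small correction and a descent to about 10 mm above the pins, then another measurement.

```bash
python3 -m pendant '[[0.004,0.003,0.04,0,0,0],[0.004,0.003,0.08,0,0,0],[0.004,0.003,0.12,0,0,0],[0.004,0.003,0.15,0,0,0],[0.004,0.003,0.15,0,0,0]]'; python3 -m pendant '[[0,0,0,0,0,0],[0,0,0,0,0,0],[0,0,0,0,0,0],[0,0,0,0,0,0],[0,0,0,0,0,0]]'
cat > m.py <<'E'
from h import *
z0=float(__import__('sys').argv[1])
for c in('top','side'):
    o=[]
    for i in range(2):
        p,d=snapshot(c);W=cloud(c,d);o.append(rect(sel(W,d,.38,.56,-.38,-.17,z0-.006,z0+.007)))
        J=sel(W,d,.38,.56,-.38,-.17,.018,.031)
    print(c,'plate',*o,'\n  jig',rect(J))
E
python3 m.py .07; python3 go.py .472 -.276 .05 -4.6
```

```text
t: 11.53
position: [0.4707, -0.2767, 0.0575]
orientation: [0.999, -0.041, -0.003, -0.001]
wrist_force: [-0.9, -0.1, -2.4]
width: 0.0447
grip_force: 103.9
t: 11.95
position: [0.4734, -0.2775, 0.061]
orientation: [0.999, -0.04, 0.001, 0.0]
wrist_force: [0.1, 0.5, -2.9]
width: 0.0446
grip_force: 103.9
top plate (array([ 469.5, -277.3]), array([144.,  65.]), 'yaw', -5.02, 'zmed', 0.0704, 892) (array([ 469.5, -277.3]), array([143.7,  64.8]), 'yaw', -4.84, 'zmed', 0.07, 895) 
  jig (array([ 442.1, -258.1]), array([168.5,  75.1]), 'yaw', -31.12, 'zmed', 0.0241, 443)
side plate (array([ 471.4, -279.5]), array([148.3,  69.9]), 'yaw', -4.43, 'zmed', 0.0687, 776) (array([ 471.4, -280.4]), array([149.6,  70. ]), 'yaw', -4.31, 'zmed', 0.0686, 771) 
  jig (array([ 471.4, -280.1]), array([153.6,  89.8]), 'yaw', -4.5, 'zmed', 0.0229, 414)
t 12.15 pos [ 0.473  -0.2774  0.0604] shift [-0.0028 -0.0033  0.0261] turn [ 0.    -0.001 -0.   ] Fw [ 0.1 -0.4 -3.6] Tw [-0.02  0.02 -0.03] w 0.0449 g 103.9
```

```bash
python3 -m pendant '[[0,-0.0025,0.01,0,0,0],[0,-0.0025,0.02,0,0,0],[0,-0.0025,0.025,0,0,0],[0,-0.0025,0.03,0,0,0],[0,-0.0025,0.035,0,0,0]]'; python3 -m pendant '[[0,0,0,0,0,0],[0,0,0,0,0,0],[0,0,0,0,0,0],[0,0,0,0,0,0],[0,0,0,0,0,0]]'
python3 go.py .472 -.276 .05 -4.6
```

```text
t: 12.57
position: [0.4728, -0.2764, 0.0457]
orientation: [0.999, -0.04, -0.0, -0.0]
wrist_force: [0.1, 0.2, -2.6]
width: 0.0447
grip_force: 103.9
t: 12.98
position: [0.4731, -0.2764, 0.0463]
orientation: [0.999, -0.04, 0.0, 0.0]
wrist_force: [-0.7, -0.4, -3.6]
width: 0.0446
grip_force: 103.9
t 12.98 pos [ 0.4731 -0.2764  0.0463] shift [-0.0027 -0.0009 -0.0092] turn [ 0.    -0.001 -0.   ] Fw [-0.7 -0.4 -3.6] Tw [ 0.02 -0.06  0.02] w 0.0446 g 103.9
```

```bash
python3 -m pendant '[[0,0,0.003,0,0,0],[0,0,0.006,0,0,0],[0,0,0.009,0,0,0],[0,0,0.012,0,0,0],[0,0,0.012,0,0,0]]'; python3 -m pendant '[[0,0,0,0,0,0],[0,0,0,0,0,0],[0,0,0,0,0,0],[0,0,0,0,0,0],[0,0,0,0,0,0]]'
python3 go.py .472 -.276 .05 -4.6;python3 m.py .052
```

```text
t: 13.4
position: [0.4728, -0.2763, 0.0411]
orientation: [0.999, -0.04, -0.0, -0.0]
wrist_force: [-0.1, 0.1, -2.8]
width: 0.0448
grip_force: 103.9
t: 13.82
position: [0.473, -0.2764, 0.0414]
orientation: [0.999, -0.04, 0.0, 0.0]
wrist_force: [0.3, 0.1, -2.4]
width: 0.0451
grip_force: 103.9
t 13.82 pos [ 0.473  -0.2764  0.0414] shift [-0.0026 -0.0008 -0.0215] turn [ 0. -0. -0.] Fw [ 0.3  0.1 -2.4] Tw [-0.03  0.01  0.03] w 0.0451 g 103.9
top plate (array([ 467.4, -276. ]), array([144.3,  62.9]), 'yaw', -5.88, 'zmed', 0.0508, 844) (array([ 465.9, -275.9]), array([145.4,  63.1]), 'yaw', -7.12, 'zmed', 0.0508, 837) 
  jig (array([ 439.6, -259.7]), array([165.1,  70.5]), 'yaw', -29.83, 'zmed', 0.0238, 351)
side plate (array([ 471.3, -280.2]), array([150.8,  69.8]), 'yaw', -4.5, 'zmed', 0.0495, 760) (array([ 471.5, -278.2]), array([150.4,  69.7]), 'yaw', -4.62, 'zmed', 0.0495, 754) 
  jig (array([ 470.8, -282. ]), array([150.6,  89.8]), 'yaw', -4.76, 'zmed', 0.0226, 286)
```

```bash
python3 -m pendant '[[0,0,0.003,0,0,0],[0,0,0.006,0,0,0],[0,0,0.009,0,0,0],[0,0,0.011,0,0,0],[0,0,0.013,0,0,0]]'; python3 -m pendant '[[0,0,0,0,0,0],[0,0,0,0,0,0],[0,0,0,0,0,0],[0,0,0,0,0,0],[0,0,0,0,0,0]]'
python3 go.py .472 -.276 .036 -4.6
```

```text
t: 14.43
position: [0.4732, -0.2765, 0.0377]
orientation: [0.999, -0.04, 0.0, 0.0]
wrist_force: [-2.3, 3.5, 8.3]
width: 0.0448
grip_force: 105.2
t: 14.85
position: [0.4732, -0.2765, 0.0379]
orientation: [0.999, -0.04, 0.0, 0.0]
wrist_force: [-2.8, 2.2, 8.4]
width: 0.0449
grip_force: 105.2
t 14.85 pos [ 0.4732 -0.2765  0.0379] shift [-0.0032 -0.0011  0.0048] turn [ 0.001 -0.002  0.001] Fw [-2.8  2.2  8.4] Tw [ 0.86  0.82 -0.01] w 0.0449 g 105.2
```

```bash
python3 -m pendant '[[-0.001,-0.001,0.001,0,0,0],[-0.001,-0.001,0.003,0,0,0],[-0.001,-0.001,0.005,0,0,0],[-0.001,-0.001,0.006,0,0,0],[-0.001,-0.001,0.007,0,0,0]]'; python3 -m pendant '[[0,0,0,0,0,0],[0,0,0,0,0,0],[0,0,0,0,0,0],[0,0,0,0,0,0],[0,0,0,0,0,0]]'
python3 go.py .472 -.276 .036 -4.6;python3 m.py .045
```

```text
t: 15.27
position: [0.4732, -0.2765, 0.0359]
orientation: [0.999, -0.04, 0.001, 0.001]
wrist_force: [-4.1, 2.6, 14.5]
width: 0.0445
grip_force: 105.9
t: 15.68
position: [0.4732, -0.2765, 0.0359]
orientation: [0.999, -0.04, 0.001, 0.001]
wrist_force: [-2.7, 1.9, 11.3]
width: 0.0448
grip_force: 105.8
t 15.68 pos [ 0.4732 -0.2765  0.0359] shift [-0.0032 -0.001  -0.0003] turn [ 0.002 -0.003  0.002] Fw [-2.7  1.9 11.3] Tw [ 0.77  1.05 -0.04] w 0.0448 g 105.8
top plate (array([ 466. , -276.1]), array([145.1,  61. ]), 'yaw', -6.62, 'zmed', 0.0452, 827) (array([ 466.4, -276.1]), array([144.7,  61.5]), 'yaw', -6.49, 'zmed', 0.0454, 821) 
  jig (array([ 439.6, -261.2]), array([163.9,  69.6]), 'yaw', -28.51, 'zmed', 0.024, 353)
side plate (array([ 471.5, -278.5]), array([150.6,  69.9]), 'yaw', -4.31, 'zmed', 0.044, 768) (array([ 471.3, -279.8]), array([146.,  70.]), 'yaw', -4.57, 'zmed', 0.0439, 763) 
  jig (array([ 471.5, -280.6]), array([152.4,  89.7]), 'yaw', -4.34, 'zmed', 0.0229, 289)
```

```bash
python3 -m pendant '[[0,0,0.0015,0,0,0],[0,0,0.003,0,0,0],[0,0,0.0045,0,0,0],[0,0,0.006,0,0,0],[0,0,0.006,0,0,0]]'; python3 -m pendant '[[0,0,0,0,0,0],[0,0,0,0,0,0],[0,0,0,0,0,0],[0,0,0,0,0,0],[0,0,0,0,0,0]]'
python3 go.py .472 -.276 .036 -4.6
```

```text
t: 16.3
position: [0.4732, -0.2765, 0.0358]
orientation: [0.999, -0.04, 0.001, 0.001]
wrist_force: [-7.7, 5.6, 24.2]
width: 0.045
grip_force: 107.5
t: 16.72
position: [0.4732, -0.2765, 0.0358]
orientation: [0.999, -0.04, 0.001, 0.001]
wrist_force: [-6.5, 6.0, 25.3]
width: 0.0449
grip_force: 107.5
t 16.72 pos [ 0.4732 -0.2765  0.0358] shift [-0.0031 -0.001  -0.0005] turn [ 0.003 -0.004  0.002] Fw [-6.5  6.  25.3] Tw [ 1.91  2.17 -0.14] w 0.0449 g 107.5
```

Run:
```python
from h import *
for c in('top','side'):
    p,d=snapshot(c);W=cloud(c,d);P=sel(W,d,.43,.515,-.36,-.19,.038,.052)
    A=np.c_[P[:,:2]-[.472,-.276],np.ones(len(P))];k=np.linalg.lstsq(A,P[:,2],rcond=None)[0];print(c,'mm slope over 104mm y',k[1]*104,'70mm x',k[0]*70,'z',k[2])
    cv2.imwrite(f'pics/{c}3.png',cv2.resize((p[130:290,260:460] if c=='top' else p[190:340,220:360])[:,:,::-1],None,fx=3,fy=3))
```

```text
top mm slope over 104mm y -0.08658967909086462 70mm x 0.6606214109726204 z 0.045401505553889596
side mm slope over 104mm y 0.7410605931833867 70mm x -0.0846957674419139 z 0.044105333539198516
```

View pics/side3.png

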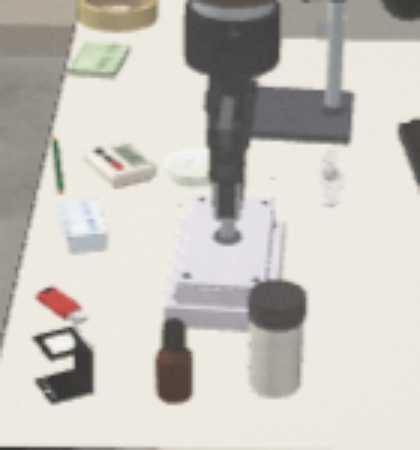

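The cover sits flat on the jig base (plate at about 225,250), still gripped, with the small things undisturbed. I'm handing in the job.

```bash
python3 -c "
from plant import *
print(job_done())"
```

```text
the job is handed in; nothing more can be done
None
```

The job is handed in with the cover on both pins, pressed flat on the jig base at about 28 N and still gripped; the hand-in returned no verdict, so success rests on my own measurements.

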